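# Put the spare coil away in the case with the folding lid stay

### The arm

A 6-joint arm with a two-finger parallel gripper is mounted at the origin on a cart in front of the work surface, level with it; the furniture and walls round the work are solid. World frame = base frame: x ahead of the robot, y to its left, z up, the work surface at z = 0. Lengths are in m, angles in rad, forces in N, time in s.
With the tool pointing down it reaches from about 0.25 to 0.725 m from the base axis. Payload 9.7 kg.
Tool frame: the origin (TCP) lies on the centre line of the jaws, within the pads' length; the fingertips stand 19 mm ahead of it and the grasp point (between the pads) is the TCP; z points along the fingers, y is the direction in which the jaws open and shut (so a half turn about z gives the same grasp; the last joint's range is limited). The gripper opens to 85 mm and grips with 20 to 120 N. Pads are 22 mm wide; open, the fingers measure 114 mm over their backs; the gripper's body (76 mm by 85 mm) begins 54 mm behind the grasp point. The pads swing forward as they close: fully open they stand 13 mm farther back than shut.
Start: joints at [-1.237, 0.087, 0.176, 1.66, 0, 1.571], TCP at [0.18, -0.52, 0.25] pointing down, gripper open.
Joint ranges: [-3.13, 3.13], [-0.85, 1.81], [-1.15, 1.24], [-2.2, 2.28], [-1.44, 1.52], [-3.14, 3.14]. Speed limits (rad/s): [2.22, 2.22, 2.57, 3.14, 3.14, 3.14].

### API

Orientations are given as a unit quaternion [w, x, y, z].
In Python, from station import observe, camera, job_done, spot_in, landmark_of gives the robot as it stands.
- The arm moves only by the tool carry_out, never from a script. Its argument "plan" is one flat list of numbers, 5 for each row, row after row: the shift along the tool's x, y, z in m, then the turn about the tool's z in rad, then the closure in counts, from 0 (fully open) to 255 (shut). In form: [x, y, z, roll, claw, x, y, z, roll, claw, ...]. A call has 1 to 10 rows; each row is the pose to reach, as a shift and turn from the pose commanded when the call began, along the tool's axes at that moment; what a row does not reach only later rows make up. A row lasts 1/12 s, in which the tool goes at most 41.7 mm and 7.16 degrees, less where a joint would pass 70% of its speed; a pose out of reach is approached as far as the arm can. A call with a gripper value outside its range is refused whole. The fingers move at their own pace and stop on an object; "newtons" is the grip in N (left out, the last holds). Time passes only in rows, so rows that repeat a pose let the fingers close. It gives the time, the measured TCP pose, the force and the opening at its end, in the units of the state.
- observe(): the state, without advancing time (a new reading comes with each control period).
- camera(name): name is "side" or "top" or "wrist"; returns a dict with "frame" (384x512x3 uint8, red, green, blue), "intrinsics" (3x3 intrinsics, pixels), "pose" (4x4, takes a point from camera to world coordinates). Camera axes: x right, y up, looking along -z (the intrinsics and any distortion apply to the point x, -y, -z); pixel columns grow to the right and rows downward; lengths in m; the calibration is good to about 2 mm. A picture is of the moment at which its call begins. There is no depth.
- job_done(): hands the job in, once; it reports no verdict.
Trained networks look in the newest picture that a camera, given by its name, has taken for a name from the list of things; names that differ only in an ending like _2 or _b are one class to them, and where a whole thing is asked for, a point or a joint stands for the part that bears it (a point fixed in the world has none). Each returns a list of dicts, best first, with "score" (0 to 1); they miss things now and then, are a little off and sometimes report something else, mostly with a low value. They report only what shows in the picture. A call takes as long as a camera call. They do not tell look-alikes from the thing itself.
- spot_in(camera, name): "extent" ([left, top, right, bottom] as shares, 0 to 1, of the picture: columns of its width, rows of its height, round what is visible of it).
- landmark_of(camera, name): "point" ([column, row] as shares, 0 to 1, of the picture: columns of its width, rows of its height: a listed point, or the origin of a listed thing).
The state is a dict: "t": time; "joints": joint angles; "qd": joint speeds; "joint_torque": joint torques, N m; "tcp_pos": TCP position; "ee_rot": TCP orientation; "ft_force": force on the tool from outside, world axes, zero at the start; "torque": the same for the moment, N m; "grip_width": finger opening in m.
Only numpy, scipy, OpenCV 4.12 (cv2) and the standard library are available. Lean on these libraries where they do the work, as an engineer would, in place of code of your own. Each camera call takes 0.05 s, during which the arm holds its last target. There are 200 camera calls.

### The job

Put the black spare valve coil away in the grey steel case: raise the lid until its folding stay locks and the lid stands open on its own, and set the coil inside. Then lift the stay's knee out of its lock by the knob, fold it and let the lid down with it until the lid is fully shut. Never force the lid or the knee against the stay, do not let the lid drop, and leave the other fittings where they are.

Things in the scene. Friction and masses are not known exactly. Their poses are not given: they have to be found in the camera images.
- case: grey steel case, fixed, 180 (x) x 160 (y) x 90 mm, walls 4 mm, inner floor 8 mm above the table, open on top under the lid. Origin: centre of its underside; x points to its hinge side (away from the robot), y to its left, z up. With the lid up, set things down in its front half: the lid leans over the rear. To its right, at the table's edge, stands the table's push handle, a hoop 380 mm high.
- lid (a joint): lid of the case, hinged on the far rim, about 0.6 kg. 0 = shut, grows as it is raised (rad). The stay on its right side locks it somewhere from 1.15 to 1.47, different each time, to be felt: at the top the knee is straight and the pull rises firmly, springily (0.8 N per mm at the handle). When the pull eases the knee sags into its lock and the lid settles 4 mm back. Unlocked, the lid falls shut.
- lid_hinge (a point): middle of the lid's hinge axis, which runs along the case's y axis: 90 mm behind the case's centre, 92 mm above the table. Lowered by the knob, the lid drops 0.13 rad in the knob's last 10 mm of travel: go slowly there, and hold on until it is shut.
- lid_handle (a point): middle of the lid's handle: a level round steel bar 12 mm thick, 80 mm free length along the case's y axis, 225 mm from the hinge axis and 39 mm clear of the lid's front edge, on two brackets. The lid shut, it is level with the hinge; it swings round the hinge axis and can turn between the fingers.
- knee_knob (a point): grip point of the knob on the stay's knee, where its two flat steel arms (78 mm each) meet: dark round level pin, 13 mm thick, free length 40 mm, sticking out along the case's -y, 60 mm off its right side. It swings about the foot pivot (see stay_bush), from in front of it (lid shut, knob 85 mm high) over the top to behind it (lid up, locked, knob about 120 mm high).
- stay_bush (a joint): give (m) of the rubber bush in the stay's foot pivot, on the case's right side 15 mm in front of its centre, 48 to 66 mm above the table, different each time. + pulled, - pressed, 8 N per mm, 4 mm is too much. To unlock, draw the knob 10 mm forward and up (2 to 5 N; the lid rises slightly); then the lid's weight drives the knob on, forward and down round the pivot.
- spare_coil: spare valve coil: black block 30 x 30 x 38 mm with a pale stub on top, 46 mm high in all, 0.13 kg, upright. Origin: on its underside, 3 mm from the block's middle towards its -y face.
- brass_tee: brass tee piece 28 x 50 x 14 mm, lying beside the coil, to be left alone. Origin: centre of its underside.
- quick_coupling: brass quick coupling 27 x 51 x 27 mm, lying beside the coil, to be left alone. Origin: centre of its underside.
Not all that is in view belongs to the job. There is more than one size of the spare_coil; the job needs the largest.

How it is judged:
On the way, in this order (a step that is already met when the one before it is completed fails the run):
1. the lid stands open on its locked stay and the robot touches nothing (value of joint lid above 1.05 rad and velocity of joint lid between -0.1 and 0.1 rad/s and contact force between each of the fingers, the arm and anything else below 0.3 N), for 0.4 s.
2. the coil lies in the case, let go, with the lid still standing open (value of joint lid above 1.05 rad and x of spare_coil in the frame of case between -0.086 and 0.086 m and y of spare_coil in the frame of case between -0.076 and 0.076 m and z of spare_coil in the frame of case below 0.06 m and contact force between the fingers and spare_coil below 0.1 N and linear speed of spare_coil below 0.05 m/s), for 0.2 s.
At the end, for the whole second after the job is handed in: The lid is shut (within 0.02 rad) and the spare coil lies at rest inside the case, let go (value of joint lid below 0.02 rad and x of spare_coil in the frame of case between -0.086 and 0.086 m and y of spare_coil in the frame of case between -0.076 and 0.076 m and z of spare_coil in the frame of case below 0.06 m and linear speed of spare_coil below 0.02 m/s); the robot touches nothing.
It fails at once if the stay is strained: its bush is pulled or pressed by more than 4 mm (about 32 N in the stay) (value of joint stay_bush above 0.004 m or value of joint stay_bush below -0.004 m).
It fails at once if the lid drops: it falls faster than 2 rad/s (velocity of joint lid below -2 rad/s).
It fails at once if the tee piece or the quick coupling is pushed more than 20 mm from its place (distance of any of brass_tee, quick_coupling from where it was at the start of the episode above 0.02 m).
It also fails if it takes over 72 s, if anything falls off the work surface, if the arm or the gripper's body presses on something with over 40 N, if the wrist force passes 120 N, or if a joint passes its speed limit or range.

## Working session

There is one attempt and no reset: what is moved stays moved. The work goes in short steps, Python scripts to look and compute and a tool call to move; the robot and the scene stay as the last step left them, time stands still between calls to the robot, and variables do not carry over. Pictures are saved under pics/ and viewed, about 8 in all and at most 12, crops included, and the job is handed in when it is done.

Besides the shell and the picture viewer there is one more tool, called after "Call:" by a JSON object that holds its "fn" and its "kwargs", one argument or row to a line. carry_out: Moves the arm, as the interface text tells. Its arguments: {"type":"object","properties":{"plan":{"type":"array","items":{"type":"number"}},"newtons":{"type":"number"}},"required":["plan"]}

```bash
ls; mkdir -p pics
cat > h.py <<'E'
import numpy as np, cv2
from station import observe, camera, job_done, spot_in, landmark_of
from scipy.spatial.transform import Rotation as R
def ray(c,px):
    K=np.array(c["intrinsics"]);P=np.array(c["pose"])
    d=np.linalg.inv(K)@[px[0],px[1],1]; d=P[:3,:3]@[d[0],-d[1],-d[2]]
    return P[:3,3],d/np.linalg.norm(d)
def at_z(c,px,z):
    o,d=ray(c,px); return o+d*(z-o[2])/d[2]
def tri(rs):
    A=np.zeros((3,3));b=np.zeros(3)
    for o,d in rs:
        M=np.eye(3)-np.outer(d,d);A+=M;b+=M@o
    p=np.linalg.solve(A,b)
    return p,[float(np.linalg.norm((np.eye(3)-np.outer(d,d))@(p-o))) for o,d in rs]
def proj(c,p):
    P=np.array(c["pose"]);q=P[:3,:3].T@(np.array(p)-P[:3,3]);v=np.array(c["intrinsics"])@[q[0],-q[1],-q[2]];return v[:2]/v[2]
def save(c,n,crop=None,s=1):
    f=c["frame"][:,:,::-1]
    if crop: f=f[crop[1]:crop[3],crop[0]:crop[2]]
    cv2.imwrite("pics/"+n,cv2.resize(f,None,fx=s,fy=s))
E
cat > a.py <<'E'
from h import *
o=observe();print({k:np.round(v,3).tolist() for k,v in o.items()})
C={}
names=["case","lid","lid_hinge","lid_handle","knee_knob","stay_bush","spare_coil","brass_tee","quick_coupling"]
for n in ["side","top"]:
    c=C[n]=camera(n);save(c,n+"0.png")
    print(n,np.round(c["pose"],3).tolist(),np.round(c["intrinsics"],1).tolist())
    for m in names:
        print(n,m,"L",[(np.round(np.array(r["point"])*[512,384],1).tolist(),round(r["score"],2)) for r in landmark_of(n,m)[:5]],"S",[(np.round(np.array(r["extent"])*[512,384,512,384]).tolist(),round(r["score"],2)) for r in spot_in(n,m)[:5]])
a=cv2.imread("pics/side0.png");b=cv2.imread("pics/top0.png")
cv2.imwrite("pics/both0.png",np.hstack([a,b])[:, :])
E
python3 a.py
```

```text
pics
{'t': 0.0, 'joints': [-1.237, 0.087, 0.175, 1.66, -0.0, 1.571], 'qd': [-0.001, -0.0, -0.002, -0.001, -0.001, -0.001], 'joint_torque': [-0.0, -52.039, 46.48, 0.016, -0.0, -0.0], 'tcp_pos': [0.18, -0.519, 0.25], 'ee_rot': [-0.001, 0.986, 0.166, -0.0], 'ft_force': [-0.05, -0.693, -0.774], 'torque': [-0.043, 0.036, 0.001], 'grip_width': 0.086}
side [[-0.883, 0.188, -0.429, 0.194], [-0.468, -0.313, 0.826, 0.676], [0.021, 0.931, 0.365, 0.418], [0.0, 0.0, 0.0, 1.0]] [[406.4, 0.0, 253.8], [0.0, 406.4, 200.0], [0.0, 0.0, 1.0]]
side case L [([245.8, 227.7], 0.62)] S [([192.0, 174.0, 312.0, 251.0], 0.88)]Traceback (most recent call last):
  File "a.py", line 9, in <module>
    print(n,m,"L",[(np.round(np.array(r["point"])*[512,384],1).tolist(),round(r["score"],2)) for r in landmark_of(n,m)[:5]],"S",[(np.round(np.array(r["extent"])*[512,384,512,384]).tolist(),round(r["score"],2)) for r in spot_in(n,m)[:5]])
                                                                                                      ~~~~~~~~~~~^^^^^
ValueError: it knows: brass_tee, case, knee_knob, lid_handle, lid_hinge, quick_coupling, spare_coil
```

```bash
sed -i 's/"lid",//;s/"stay_bush",//' a.py; python3 a.py
```

```text
{'t': 0.15, 'joints': [-1.237, 0.087, 0.175, 1.66, -0.0, 1.571], 'qd': [0.001, -0.003, 0.002, -0.0, -0.001, 0.0], 'joint_torque': [0.002, -52.076, 46.505, 0.014, 0.0, -0.0], 'tcp_pos': [0.18, -0.52, 0.25], 'ee_rot': [-0.001, 0.986, 0.166, -0.0], 'ft_force': [0.18, -0.363, -0.444], 'torque': [0.06, 0.064, 0.036], 'grip_width': 0.086}
side [[-0.883, 0.188, -0.429, 0.194], [-0.468, -0.313, 0.826, 0.676], [0.021, 0.931, 0.365, 0.418], [0.0, 0.0, 0.0, 1.0]] [[406.4, 0.0, 253.8], [0.0, 406.4, 200.0], [0.0, 0.0, 1.0]]
side case L [([245.6, 228.4], 0.74), ([217.7, 281.8], 0.16)] S [([196.0, 175.0, 312.0, 253.0], 0.65)]
side lid_hinge L [([210.2, 186.1], 0.75)] S [([193.0, 178.0, 310.0, 214.0], 0.59)]
side lid_handle L [([303.6, 204.6], 0.55)] S [([194.0, 179.0, 312.0, 216.0], 0.97)]
side knee_knob L [([300.4, 182.6], 0.56)] S []
side spare_coil L [([249.9, 297.0], 0.66), ([249.6, 266.4], 0.63), ([276.6, 274.7], 0.51)] S [([236.0, 275.0, 262.0, 298.0], 0.81), ([244.0, 253.0, 256.0, 270.0], 0.67), ([270.0, 258.0, 286.0, 277.0], 0.46)]
side brass_tee L [([220.7, 286.3], 0.78), ([303.7, 203.6], 
[... 351 characters left out ...]
]
top case L [([282.9, 165.5], 0.7)] S [([237.0, 102.0, 340.0, 232.0], 0.75)]
top lid_hinge L [([277.6, 109.4], 0.87)] S [([235.0, 102.0, 338.0, 230.0], 0.84)]
top lid_handle L [([295.8, 225.5], 0.84)] S [([236.0, 103.0, 337.0, 231.0], 0.88)]
top knee_knob L [([363.4, 189.1], 0.57)] S [([335.0, 180.0, 381.0, 197.0], 0.77)]
top spare_coil L [([177.1, 228.1], 0.75), ([213.4, 200.7], 0.65), ([217.5, 231.0], 0.61)] S [([164.0, 218.0, 188.0, 239.0], 0.86), ([205.0, 194.0, 218.0, 210.0], 0.53), ([209.0, 226.0, 223.0, 240.0], 0.48)]
top brass_tee L [([176.0, 195.5], 0.76)] S [([166.0, 190.0, 192.0, 205.0], 0.61)]
top quick_coupling L [([182.4, 258.2], 0.53)] S [([167.0, 252.0, 196.0, 266.0], 0.75)]
```

View pics/side0.png

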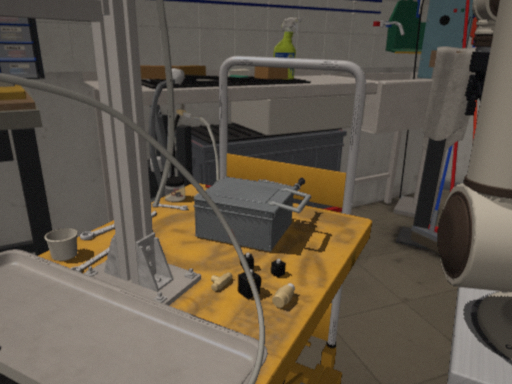

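View pics/top0.png

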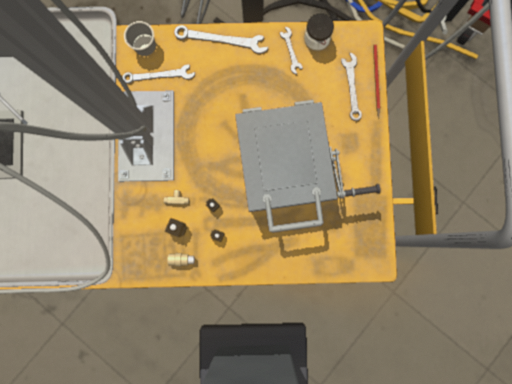

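Side view: case at (250,215), handle at (300,205), knob at (300,183), large coil at (249,285) between tee (221,283) and coupling (284,297). Top view: handle bar (270-322, 227), knob pin (345-380, 190), large coil (176,228), push-handle hoop on the right from column 395.

```bash
cat > b.py <<'E'
from h import *
t=camera("top");s=camera("side")
P=lambda n,px,z:print(n,np.round(at_z(t,px,z),4))
P("hinge",(277.6,109.4),.092);P("handle",(295.8,225.5),.092);P("knob",(363.4,189.1),.085);P("case",(282.9,165.5),0)
P("coil",(177.1,228.1),0);P("coilspot",(176,228.5),.03)
P("hL",(271,228.5),.092);P("hR",(322,225),.092)
P("knobA",(341,191.5),.085);P("knobB",(381,187.5),.085)
P("lidFL",(249,210),.09);P("lidFR",(338,201),.09);P("lidBL",(237,112),.09);P("lidBR",(321,102),.09)
P("tee",(177,198),.007);P("coup",(181,259),.013)
for n,a,b in [("hinge",(277.6,109.4),(210.2,186.1)),("handle",(295.8,225.5),(303.6,204.6)),("knob",(363.4,189.1),(300.4,182.6)),("coil",(177.1,228.1),(249.9,297))]:
    p,e=tri([ray(t,a),ray(s,b)]);print(n,np.round(p,4),np.round(e,4))
E
python3 b.py
python3 - <<'E'
import sys;sys.path.insert(0,'.')
from h import *
import os;os.chdir('.')
f=cv2.imread('pics/top0.png')
a=cv2.resize(f[90:270,225:395],None,fx=4.2,fy=3.3);a=cv2.resize(f[95:275,155:395],None,fx=3.3,fy=3.3,interpolation=cv2.INTER_CUBIC);cv2.imwrite('pics/topc.png',a)
E
```

```text
hinge [ 0.6968 -0.071   0.092 ]
handle [ 0.4757 -0.0988  0.092 ]
knob [ 0.5414 -0.2286  0.085 ]
case [ 0.6044 -0.083   0.    ]
coil [0.4793 0.1373 0.    ]
coilspot [0.4774 0.1339 0.03  ]
hL [ 0.4712 -0.0529  0.092 ]
hR [ 0.4756 -0.1473  0.092 ]
knobA [ 0.5378 -0.1863  0.085 ]
knobB [ 0.5437 -0.2619  0.085 ]
lidFL [ 0.5065 -0.0129  0.09  ]
lidFR [ 0.5196 -0.179   0.09  ]
lidBL [0.694  0.0064 0.09  ]
lidBR [ 0.7102 -0.1544  0.09  ]
tee [0.5405 0.1362 0.007 ]
coup [0.4168 0.1272 0.013 ]
hinge [ 0.6952 -0.0702  0.1004] [0.001 0.001]
handle [ 0.4752 -0.0993  0.0898] [0.0007 0.0007]
knob [ 0.5374 -0.2283  0.0915] [0.0035 0.0035]
coil [ 0.4781  0.1377 -0.005 ] [0.0014 0.0014]
```

View pics/topc.png

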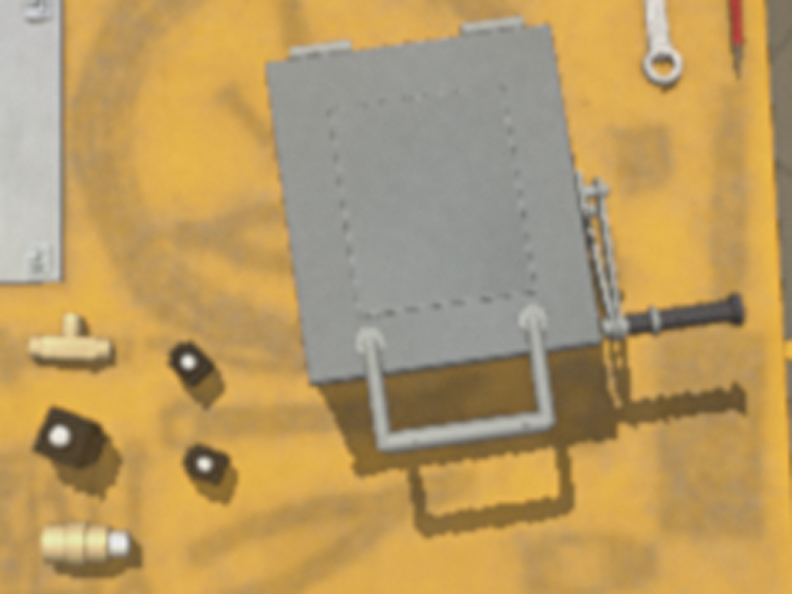

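Consistent: case yaw ≈ 0.11 rad, handle at about (0.474, -0.098, 0.092), knob at (0.541, -0.228), foot near height 0.05-0.057. I'll swing clear of the hoop while aligning the tool with the case.

Call:
{"fn": "carry_out", "kwargs": {
  "plan": [0.18,-0.276,0,-0.7,160,0.18,-0.276,0,-1.348,160,0.18,-0.276,0,-1.348,160,0.18,-0.276,0,-1.348,160,0.18,-0.276,0,-1.348,160,0.18,-0.276,0,-1.348,160,0.18,-0.276,0,-1.348,160,0.18,-0.276,0,-1.348,160,0.18,-0.276,0,-1.348,160,0.18,-0.276,0,-1.348,160],
  "newtons": 25
}}

```text
t: 2.58
tcp_pos: [0.2605, -0.1979, 0.2508]
ee_rot: [0.001, 0.698, 0.716, 0.0]
ft_force: [0.1, -0.0, -0.5]
grip_width: 0.0318
```

Call:
{"fn": "carry_out", "kwargs": {
  "plan": [0,0,0,-0.1,160,0,0,0,-0.1,160,0,0,0,-0.1,160,0,0,0,-0.1,160]
}}

```text
t: 2.92
tcp_pos: [0.2598, -0.2, 0.2503]
ee_rot: [0.0, 0.667, 0.745, -0.0]
ft_force: [-2.2, 0.7, 0.9]
grip_width: 0.0316
```

```bash
cat >> h.py <<'E'
HINGE=np.array([0.6975,-0.0725,0.092]);YAW=0.11
def frame(yaw=None):
    y=YAW if yaw is None else yaw
    return np.array([[np.cos(y),-np.sin(y),0],[np.sin(y),np.cos(y),0],[0,0,1]])
def case2w(p,yaw=None):
    F=frame(yaw);c=HINGE-F@[0.09,0,0];c=np.array([c[0],c[1],0]);return c+F@np.array(p)
def shift(target):
    o=observe();q=np.array(o["ee_rot"]);M=R.from_quat([q[1],q[2],q[3],q[0]])
    return M.inv().apply(np.array(target)-o["tcp_pos"])
def st():
    o=observe();q=o["ee_rot"];M=R.from_quat([q[1],q[2],q[3],q[0]]).as_matrix()
    print("t",round(o["t"],2),"tcp",np.round(o["tcp_pos"],4),"yawY",round(float(np.arctan2(M[1,1],M[0,1])),3),"F",np.round(o["ft_force"],2),"w",round(o["grip_width"],4),"j",np.round(o["joints"],2));return o
E
python3 - <<'E'
from h import *
st();print(shift([.474,-.0975,.15]))
c=camera("wrist");save(c,"w1.png")
for m in ["lid_handle","knee_knob","lid_hinge","case"]: print(m,[(np.round(np.array(r["point"])*[512,384],1).tolist(),round(r["score"],2)) for r in landmark_of("wrist",m)[:3]])
E
```

```text
t 2.92 tcp [ 0.2598 -0.2     0.2503] yawY 0.109 F [-2.16  0.69  0.9 ] w 0.0316 j [-0.66 -0.44 -0.27  1.73 -0.    0.81]
[0.07855397 0.22411613 0.10032098]
lid_handle [([504.2, 100.0], 0.66)]
knee_knob []
lid_hinge []
case []
```

Call:
{"fn": "carry_out", "kwargs": {
  "plan": [0.079,0.224,0.05,0,160,0.079,0.224,0.05,0,160,0.079,0.224,0.05,0,160,0.079,0.224,0.05,0,160,0.079,0.224,0.05,0,160,0.079,0.224,0.05,0,160,0.079,0.224,0.05,0,160,0.079,0.224,0.05,0,160]
}}

```text
t: 3.83
tcp_pos: [0.4741, -0.0953, 0.1988]
ee_rot: [-0.001, 0.665, 0.746, -0.001]
ft_force: [-0.5, -0.7, 0.1]
grip_width: 0.0314
```

Run:
```python
from h import *
st()
c=camera("wrist");save(c,"w2.png")
print(np.round(c["pose"],3).tolist(),np.round(c["intrinsics"],1).tolist())
for m in ["lid_handle","knee_knob","lid_hinge","case"]: print(m,[(np.round(np.array(r["point"])*[512,384],1).tolist(),round(r["score"],2),np.round(at_z(c,np.array(r["point"])*[512,384],.092),4)) for r in landmark_of("wrist",m)[:3]])
```

```text
t 3.83 tcp [ 0.4741 -0.0953  0.1988] yawY 0.115 F [-0.52 -0.73  0.08] w 0.0314 j [-0.2  -0.08 -0.09  1.56  0.    1.26]
[[0.994, -0.11, -0.029, 0.466], [0.114, 0.956, 0.269, -0.026], [-0.002, -0.27, 0.963, 0.322], [0.0, 0.0, 0.0, 1.0]] [[297.3, 0.0, 257.6], [0.0, 297.3, 192.5], [0.0, 0.0, 1.0]]
lid_handle [([256.5, 203.6], 0.74, array([ 0.473 , -0.0998,  0.092 ]))]
knee_knob []
lid_hinge []
case [([380.9, 176.6], 0.71, array([ 0.5684, -0.0663,  0.092 ]))]
```

View pics/w2.png

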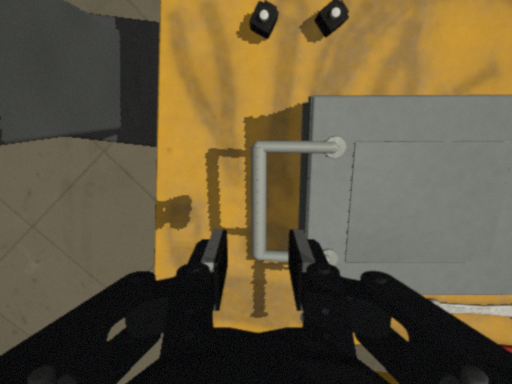

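Wrist view: the bar (column ~260, rows 145-255) runs exactly between the fingers, its axes square to the tool. Descend and grip.

Call:
{"fn": "carry_out", "kwargs": {
  "plan": [-0.003,0.001,0.04,0,160,-0.003,0.001,0.08,0,160,-0.003,0.001,0.1,0,160,-0.003,0.001,0.105,0,160,-0.003,0.001,0.106,0,160,-0.003,0.001,0.106,0,255,-0.003,0.001,0.106,0,255,-0.003,0.001,0.106,0,255,-0.003,0.001,0.106,0,255,-0.003,0.001,0.106,0,255],
  "newtons": 25
}}

```text
t: 4.92
tcp_pos: [0.4749, -0.0995, 0.0965]
ee_rot: [0.001, 0.666, 0.746, -0.0]
ft_force: [-5.5, -2.4, 4.3]
grip_width: 0.011
```

Run:
```python
from h import *
st()
for th in np.arange(0,1.5,.1):
    p=[(1-np.cos(th))*.225, -np.sin(th)*.225];print(round(th,2),np.round(p,4))
```

```text
t 4.92 tcp [ 0.4749 -0.0995  0.0965] yawY 0.113 F [-5.45 -2.41  4.3 ] w 0.011 j [-0.21 -0.07 -0.28  1.36 -0.    1.25]
0.0 [ 0. -0.]
0.1 [ 0.0011 -0.0225]
0.2 [ 0.0045 -0.0447]
0.3 [ 0.01   -0.0665]
0.4 [ 0.0178 -0.0876]
0.5 [ 0.0275 -0.1079]
0.6 [ 0.0393 -0.127 ]
0.7 [ 0.0529 -0.1449]
0.8 [ 0.0682 -0.1614]
0.9 [ 0.0851 -0.1762]
1.0 [ 0.1034 -0.1893]
1.1 [ 0.1229 -0.2005]
1.2 [ 0.1435 -0.2097]
1.3 [ 0.1648 -0.2168]
1.4 [ 0.1868 -0.2217]
```

Call:
{"fn": "carry_out", "kwargs": {
  "plan": [0,0.0003,-0.011,0,255,0,0.0011,-0.0225,0,255,0,0.0028,-0.034,0,255,0,0.0045,-0.0447,0,255,0,0.01,-0.0665,0,255,0,0.0178,-0.0876,0,255,0,0.0275,-0.1079,0,255,0,0.0393,-0.127,0,255,0,0.0529,-0.1449,0,255,0,0.0529,-0.1449,0,255]
}}

```text
t: 5.75
tcp_pos: [0.5275, -0.0932, 0.2453]
ee_rot: [0.001, 0.666, 0.746, 0.0]
ft_force: [-18.7, -2.7, 12.1]
grip_width: 0.0104
```

Run:
```python
from h import *
o=st()
d=np.array(o["tcp_pos"])-HINGE;F=frame();d=F.T@d;print(d,np.hypot(d[0],d[2]),np.arctan2(d[2],-d[0]))
c=lambda t:np.array([(1-np.cos(t))*.225, -np.sin(t)*.225])
for th in [.75,.8,.85,.9,.95,1,1.03,1.06,1.08,1.1]: print(th,np.round(c(th)-c(.7),4))
```

```text
t 5.75 tcp [ 0.5275 -0.0932  0.2453] yawY 0.113 F [-18.66  -2.69  12.06] w 0.0104 j [-0.17  0.05  0.12  1.65 -0.    1.28]
[-0.17119685 -0.0019134   0.15327101] 0.22978329199474148 0.7302073748782252
0.75 [ 0.0075 -0.0084]
0.8 [ 0.0153 -0.0165]
0.85 [ 0.0236 -0.0241]
0.9 [ 0.0322 -0.0313]
0.95 [ 0.0412 -0.0381]
1 [ 0.0505 -0.0444]
1.03 [ 0.0563 -0.0479]
1.06 [ 0.0621 -0.0513]
1.08 [ 0.066  -0.0535]
1.1 [ 0.07   -0.0556]
```

Call:
{"fn": "carry_out", "kwargs": {
  "plan": [0,-0.001,-0.002,0,255,0,-0.002,-0.004,0,255,0,-0.003,-0.006,0,255,0,-0.003,-0.006,0,255,0,-0.003,-0.006,0,255]
}}

```text
t: 6.17
tcp_pos: [0.5268, -0.0933, 0.2451]
ee_rot: [0.001, 0.666, 0.746, 0.002]
ft_force: [14.3, -1.6, -15.2]
grip_width: 0.011
```

Call:
{"fn": "carry_out", "kwargs": {
  "plan": [0,0.001,0.002,0,255,0,0.0015,0.003,0,255,0,0.009,-0.0054,0,255,0,0.0168,-0.0135,0,255,0,0.0251,-0.0211,0,255,0,0.0337,-0.0283,0,255,0,0.0427,-0.0351,0,255,0,0.052,-0.0414,0,255,0,0.052,-0.0414,0,255]
}}

```text
t: 6.92
tcp_pos: [0.5762, -0.0874, 0.2901]
ee_rot: [0.001, 0.666, 0.746, 0.001]
ft_force: [-9.4, -0.7, 10.1]
grip_width: 0.0109
```

Call:
{"fn": "carry_out", "kwargs": {
  "plan": [0,0.0025,-0.0035,0,255,0,0.007,-0.0065,0,255,0,0.0115,-0.0092,0,255,0,0.0155,-0.0115,0,255,0,0.0195,-0.0135,0,255,0,0.0225,-0.0149,0,255,0,0.0225,-0.0149,0,255]
}}

```text
t: 7.5
tcp_pos: [0.5986, -0.0848, 0.3033]
ee_rot: [0.0, 0.666, 0.746, 0.0]
ft_force: [-5.8, -0.7, 6.6]
grip_width: 0.0108
```

Run:
```python
from h import *
o=st()
c=lambda t:np.array([(1-np.cos(t))*.225, -np.sin(t)*.225])
for th in np.arange(1.13,1.5,.01): print(round(th,2),np.round(c(th)-c(1.12),4).tolist(),end=" ")
```

```text
t 7.5 tcp [ 0.5986 -0.0848  0.3033] yawY 0.113 F [-5.77 -0.65  6.62] w 0.0108 j [-0.14  0.25  0.47  1.79  0.    1.32]
1.13 [0.002, -0.001] 1.14 [0.0041, -0.0019] 1.15 [0.0061, -0.0028] 1.16 [0.0082, -0.0038] 1.17 [0.0102, -0.0046] 1.18 [0.0123, -0.0055] 1.19 [0.0144, -0.0064] 1.2 [0.0165, -0.0072] 1.21 [0.0186, -0.008] 1.22 [0.0207, -0.0088] 1.23 [0.0228, -0.0095] 1.24 [0.0249, -0.0103] 1.25 [0.0271, -0.011] 1.26 [0.0292, -0.0117] 1.27 [0.0314, -0.0124] 1.28 [0.0335, -0.013] 1.29 [0.0357, -0.0137] 1.3 [0.0378, -0.0143] 1.31 [0.04, -0.0149] 1.32 [0.0422, -0.0154] 1.33 [0.0444, -0.016] 1.34 [0.0466, -0.0165] 1.35 [0.0488, -0.017] 1.36 [0.0509, -0.0175] 1.37 [0.0532, -0.018] 1.38 [0.0554, -0.0184] 1.39 [0.0576, -0.0188] 1.4 [0.0598, -0.0192] 1.41 [0.062, -0.0196] 1.42 [0.0642, -0.0199] 1.43 [0.0665, -0.0203] 1.44 [0.0687, -0.0206] 1.45 [0.0709, -0.0208] 1.46 [0.0732, -0.0211] 1.47 [0.0754, -0.0213] 1.48 [0.0776, -0.0216] 1.49 [0.0799, -0.0217] 1.5 [0.0821, -0.0219]
```

Call:
{"fn": "carry_out", "kwargs": {
  "plan": [0,0.0018,-0.002,0,255,0,0.0037,-0.003,0,255,0,0.0057,-0.004,0,255,0,0.0077,-0.005,0,255,0,0.0098,-0.006,0,255,0,0.0098,-0.006,0,255]
}}

```text
t: 8.0
tcp_pos: [0.6086, -0.0836, 0.3079]
ee_rot: [0.0, 0.666, 0.746, 0.0]
ft_force: [-4.2, 1.3, 5.9]
grip_width: 0.0111
```

Call:
{"fn": "carry_out", "kwargs": {
  "plan": [0,0.0021,-0.0009,0,255,0,0.0042,-0.0018,0,255,0,0.0063,-0.0026,0,255,0,0.0063,-0.0026,0,255]
}}

```text
t: 8.33
tcp_pos: [0.6148, -0.0829, 0.3104]
ee_rot: [0.0, 0.666, 0.746, 0.0]
ft_force: [-4.5, 1.8, 5.0]
grip_width: 0.0107
```

Call:
{"fn": "carry_out", "kwargs": {
  "plan": [0,0.0021,-0.0008,0,255,0,0.0042,-0.0016,0,255,0,0.0063,-0.0023,0,255,0,0.0063,-0.0023,0,255]
}}

```text
t: 8.67
tcp_pos: [0.6211, -0.0821, 0.3127]
ee_rot: [0.0, 0.666, 0.746, 0.0]
ft_force: [-3.4, 2.1, 4.2]
grip_width: 0.0106
```

Call:
{"fn": "carry_out", "kwargs": {
  "plan": [0,0.0021,-0.0008,0,255,0,0.0043,-0.0015,0,255,0,0.0064,-0.0022,0,255,0,0.0064,-0.0022,0,255]
}}

```text
t: 9.0
tcp_pos: [0.6275, -0.0814, 0.3148]
ee_rot: [0.0, 0.666, 0.746, 0.0]
ft_force: [-3.7, 3.1, 4.6]
grip_width: 0.0106
```

Call:
{"fn": "carry_out", "kwargs": {
  "plan": [0,0.0022,-0.0007,0,255,0,0.0043,-0.0013,0,255,0,0.0064,-0.002,0,255,0,0.0064,-0.002,0,255]
}}

```text
t: 9.33
tcp_pos: [0.6339, -0.0806, 0.3167]
ee_rot: [-0.0, 0.666, 0.746, 0.0]
ft_force: [-2.2, 4.0, 3.9]
grip_width: 0.0109
```

Call:
{"fn": "carry_out", "kwargs": {
  "plan": [0,0.0022,-0.0006,0,255,0,0.0043,-0.0012,0,255,0,0.0065,-0.0017,0,255,0,0.0065,-0.0017,0,255]
}}

```text
t: 9.67
tcp_pos: [0.6404, -0.0799, 0.3183]
ee_rot: [0.0, 0.666, 0.746, 0.0]
ft_force: [-2.6, 3.6, 4.9]
grip_width: 0.0106
```

Call:
{"fn": "carry_out", "kwargs": {
  "plan": [0,0.0022,-0.0006,0,255,0,0.0044,-0.0011,0,255,0,0.0066,-0.0016,0,255,0,0.0066,-0.0016,0,255]
}}

```text
t: 10.0
tcp_pos: [0.6468, -0.0791, 0.3199]
ee_rot: [-0.0, 0.666, 0.746, 0.0]
ft_force: [-4.0, 3.8, 3.1]
grip_width: 0.0107
```

Call:
{"fn": "carry_out", "kwargs": {
  "plan": [0,0.0022,-0.0005,0,255,0,0.0044,-0.001,0,255,0,0.0066,-0.0014,0,255,0,0.0066,-0.0014,0,255]
}}

```text
t: 10.33
tcp_pos: [0.6528, -0.0785, 0.3213]
ee_rot: [-0.001, 0.666, 0.746, -0.0]
ft_force: [-7.2, 3.7, 4.5]
grip_width: 0.0109
```

Call:
{"fn": "carry_out", "kwargs": {
  "plan": [0,0.002,-0.0004,0,255,0,0.004,-0.0008,0,255,0,0.004,-0.0008,0,255,0,0.004,-0.0008,0,255]
}}

```text
t: 10.67
tcp_pos: [0.6562, -0.0781, 0.3221]
ee_rot: [-0.001, 0.666, 0.746, -0.001]
ft_force: [-9.9, 3.7, 4.6]
grip_width: 0.0108
```

Call:
{"fn": "carry_out", "kwargs": {
  "plan": [0,-0.002,0.0004,0,255,0,-0.004,0.0008,0,255,0,-0.006,0.0013,0,255,0,-0.008,0.0018,0,255,0,-0.01,0.0023,0,255,0,-0.01,0.0023,0,255]
}}

```text
t: 11.17
tcp_pos: [0.647, -0.0792, 0.3201]
ee_rot: [0.0, 0.666, 0.746, 0.0]
ft_force: [-4.4, 4.0, 4.7]
grip_width: 0.0108
```

Call:
{"fn": "carry_out", "kwargs": {
  "plan": [0,-0.002,0.0005,0,255,0,-0.004,0.001,0,255,0,-0.004,0.001,0,255,0,-0.004,0.001,0,255]
}}

```text
t: 11.5
tcp_pos: [0.6433, -0.0796, 0.3192]
ee_rot: [0.0, 0.666, 0.746, 0.001]
ft_force: [-2.8, 4.8, 5.4]
grip_width: 0.0105
```

Call:
{"fn": "carry_out", "kwargs": {
  "plan": [0,-0.002,0.0005,0,255,0,-0.004,0.001,0,255,0,-0.004,0.001,0,255]
}}

```text
t: 11.75
tcp_pos: [0.6398, -0.08, 0.3182]
ee_rot: [0.001, 0.666, 0.746, 0.001]
ft_force: [0.2, 4.8, 5.0]
grip_width: 0.0108
```

```bash
cat > kn.py <<'E'
import sys
from h import *
st();T={}
for n in ["top","side","wrist"]:
    c=camera(n);T[n]=c
    if len(sys.argv)>1: save(c,sys.argv[1]+n+".png")
    for m in ["lid_handle","knee_knob"]: print(n,m,[(np.round(np.array(r["point"])*[512,384],1).tolist(),round(r["score"],2)) for r in landmark_of(n,m)[:3]])
E
python3 kn.py k1
```

```text
t 11.75 tcp [ 0.6398 -0.08    0.3182] yawY 0.113 F [0.2  4.82 5.02] w 0.0108 j [-0.12  0.38  0.66  1.85  0.    1.33]
top lid_handle []
top knee_knob []
side lid_handle [([234.8, 97.3], 0.77), ([284.4, 300.5], 0.72)]
side knee_knob [([253.7, 165.7], 0.77)]
wrist lid_handle [([256.3, 255.2], 0.71)]
wrist knee_knob []
```

Call:
{"fn": "carry_out", "kwargs": {
  "plan": [0,-0.001,0.0003,0,255,0,-0.001,0.0003,0,255,0,-0.002,0.0005,0,255,0,-0.002,0.0005,0,255]
}}

```text
t: 12.53
tcp_pos: [0.6381, -0.0802, 0.3178]
ee_rot: [0.001, 0.666, 0.746, 0.001]
ft_force: [2.3, 5.0, 6.3]
grip_width: 0.0107
```

Run:
```python
import cv2,numpy as np
a=cv2.imread('pics/k1side.png')[70:260,180:340];a=cv2.resize(a,None,fx=3,fy=3,interpolation=cv2.INTER_CUBIC)
cv2.imwrite('pics/k1c.png',a)
```

```text
(no output)
```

View pics/k1c.png

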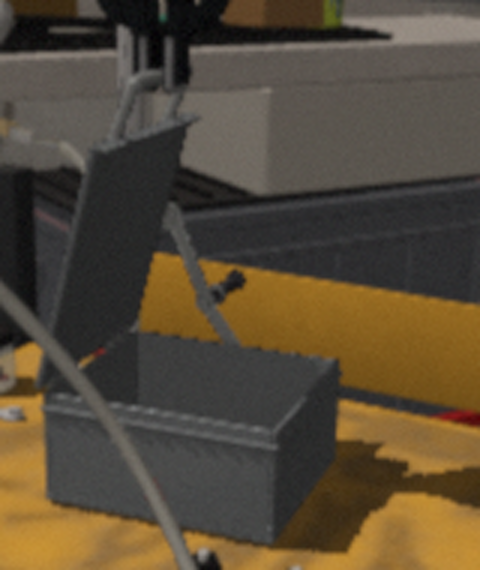

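The knee is nearly straight and slightly sagged (crop 215,290 at the knob), and the tool now feels the lid held against it: locked. Release.

Call:
{"fn": "carry_out", "kwargs": {
  "plan": [0,0.001,-0.0003,0,255,0,0.001,-0.0003,0,170,0,0.001,-0.0003,0,160,0,0.001,-0.0003,0,160,0,0.001,-0.0003,0,160,0,0.001,-0.0003,0,160,0,0.001,-0.0003,0,160]
}}

```text
t: 13.12
tcp_pos: [0.6381, -0.0807, 0.3174]
ee_rot: [-0.0, 0.666, 0.746, -0.0]
ft_force: [0.1, -0.3, 1.2]
grip_width: 0.0323
```

Call:
{"fn": "carry_out", "kwargs": {
  "plan": [0,0.001,-0.02,0,160,0,0.001,-0.045,0,160,0,-0.01,-0.06,0,160,0,-0.05,-0.06,0,160,0,-0.09,-0.06,0,160,0,-0.13,-0.06,0,160,0,-0.16,-0.06,0,160,0,-0.16,-0.06,0,160,0,-0.16,-0.06,0,160,0,-0.16,-0.06,0,160]
}}

```text
t: 13.95
tcp_pos: [0.4794, -0.0986, 0.3778]
ee_rot: [0.0, 0.666, 0.746, 0.0]
ft_force: [-0.2, -0.2, -1.5]
grip_width: 0.0321
```

```bash
cat > coil.py <<'E'
from h import *
st()
for n in ["top","side","wrist"]:
    c=camera(n);save(c,"k2"+n+".png")
    for m in ["lid_handle","knee_knob","spare_coil","brass_tee","quick_coupling"]: print(n,m,[(np.round(np.array(r["point"])*[512,384],1).tolist(),np.round(at_z(c,np.array(r["point"])*[512,384],0),4).tolist(),round(r["score"],2)) for r in landmark_of(n,m)[:4]])
print(shift([.478,.134,.2]))
E
python3 coil.py
```

```text
t 13.95 tcp [ 0.4794 -0.0986  0.3778] yawY 0.113 F [-0.15 -0.25 -1.5 ] w 0.0321 j [-0.2   0.03  0.37  1.91  0.    1.26]
top lid_handle []
top knee_knob []
top spare_coil [([178.3, 225.9], [0.4837, 0.1349, 0.0], 0.75), ([214.7, 201.9], [0.5314, 0.0598, 0.0], 0.63), ([217.0, 233.8], [0.4658, 0.0558, 0.0], 0.6)]
top brass_tee [([179.3, 195.5], [0.5463, 0.1327, 0.0], 0.66)]
top quick_coupling [([181.4, 257.3], [0.4198, 0.1286, 0.0], 0.68)]
side lid_handle [([233.0, 96.8], [1.8816, -2.1756, 0.0], 0.89)]
side knee_knob [([254.2, 163.2], [0.8577, -0.5996, 0.0], 0.53)]
side spare_coil [([275.4, 276.7], [0.4625, 0.0617, 0.0], 0.79), ([249.6, 292.3], [0.4807, 0.1314, 0.0], 0.77), ([250.6, 269.8], [0.5154, 0.0631, 0.0], 0.56)]
side brass_tee [([221.9, 281.0], [0.5429, 0.1249, 0.0], 0.78)]
side quick_coupling [([282.7, 300.3], [0.4193, 0.1241, 0.0], 0.87)]
wrist lid_handle [([498.9, 213.0], [0.92, -0.1591, 0.0], 0.61)]
wrist knee_knob [([371.6, 261.1], [0.7143, -0.2782, 0.0], 0.78)]
wrist spare_coil [([256.0, 52.4], [0.4595, 0.0538, 0.0], 0.78), ([298.8, 49.5], [0.5246, 0.0653, 0.0], 0.56)]
wrist brass_tee []
wrist quick_coupling []
[0.23118605 0.02513071 0.17763351]
```

Call:
{"fn": "carry_out", "kwargs": {
  "plan": [0.02,0.0,0,-0.1,90,0.2,0.02,0.05,-1.2,90,0.2,0.02,0.16,-1.2,90,0.2,0.02,0.16,-1.2,90,0.2,0.02,0.16,-1.2,90,0.2,0.02,0.16,-1.2,90,0.2,0.02,0.16,-1.2,90,0.2,0.02,0.16,-1.2,90,0.2,0.02,0.16,-1.2,90,0.2,0.02,0.16,-1.2,90]
}}

```text
t: 15.68
tcp_pos: [0.476, 0.1031, 0.217]
ee_rot: [-0.001, 0.125, 0.992, -0.0]
ft_force: [-0.2, -1.0, -0.5]
grip_width: 0.0552
```

Call:
{"fn": "carry_out", "kwargs": {
  "plan": [0,0,0,0,90,0,0,0,0,90]
}}

```text
t: 15.85
tcp_pos: [0.4764, 0.1025, 0.2176]
ee_rot: [0.0, 0.13, 0.991, 0.0]
ft_force: [-0.1, -0.6, 0.0]
grip_width: 0.0552
```

Run:
```python
from h import *
st();c=camera("wrist");save(c,"w3.png")
np.savez("w3.npz",K=c["intrinsics"],P=c["pose"])
print([(np.round(np.array(r["point"])*[512,384],1).tolist(),np.round(at_z(c,np.array(r["point"])*[512,384],0),4).tolist(),round(r["score"],2)) for r in landmark_of("wrist","spare_coil")])
```

```text
t 15.85 tcp [0.4764 0.1025 0.2176] yawY 1.31 F [-0.14 -0.58  0.04] w 0.0552 j [ 0.21 -0.07 -0.05  1.6   0.    0.47]
[([213.3, 170.3], [0.4632, 0.0534, 0.0], 0.91), ([235.6, 211.4], [0.5188, 0.0644, -0.0], 0.9), ([287.3, 161.8], [0.4759, 0.1392, 0.0], 0.7)]
```

View pics/w3.png

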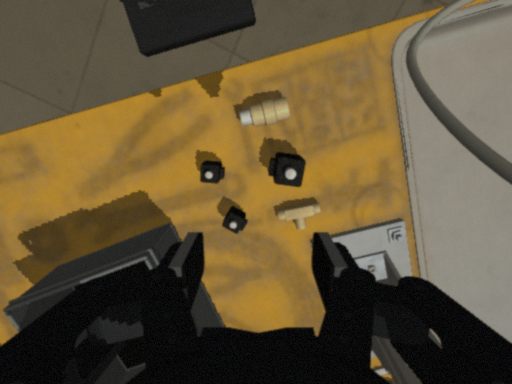

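Run:
```python
from h import *
f=cv2.imread('pics/w3.png');a=f[140:200,255:325];cv2.imwrite('pics/w3c.png',cv2.resize(a,None,fx=8,fy=8,interpolation=cv2.INTER_CUBIC))
z=np.load("w3.npz");c=dict(intrinsics=z["K"],pose=z["P"])
print(at_z(c,(290,174),.046))
g=f.max(axis=2)
m=((g<70)).astype(np.uint8);n,l,s,ce=cv2.connectedComponentsWithStats(m)
i=[k for k in range(1,n) if np.hypot(*(ce[k]-[287,168]))<15 and s[k][4]>80];print([(s[k],ce[k]) for k in i])
for k in i:
    p=np.argwhere(l==k)[:,::-1].astype(np.float32);print(cv2.minAreaRect(p))
```

```text
[0.47970758 0.13647066 0.046     ]
[(array([268, 151,  37,  35, 883], dtype=int32), array([285.95243488, 167.40430351]))]
((285.5810546875, 168.0135040283203), (35.01698303222656, 32.057804107666016), 9.462322235107422)
```

View pics/w3c.png

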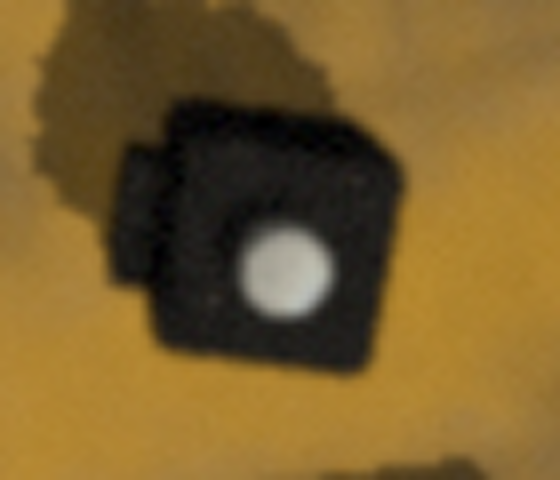

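Call:
{"fn": "carry_out", "kwargs": {
  "plan": [0.006,0.031,0.04,0.1,90,0.006,0.031,0.08,0.13,90,0.006,0.031,0.12,0.13,90,0.006,0.031,0.15,0.13,90,0.006,0.031,0.175,0.13,90,0.006,0.031,0.19,0.13,90,0.006,0.031,0.191,0.13,90,0.006,0.031,0.191,0.13,90]
}}

```text
t: 16.62
tcp_pos: [0.4782, 0.1337, 0.0263]
ee_rot: [-0.001, 0.194, 0.981, -0.0]
ft_force: [0.4, 0.0, 0.4]
grip_width: 0.0551
```

Call:
{"fn": "carry_out", "kwargs": {
  "plan": [0,0,0,0,255,0,0,0,0,255,0,0,0,0,255,0,0,0,0,255,0,0,0,0,255,0,0,0,0,255],
  "newtons": 30
}}

```text
t: 17.12
tcp_pos: [0.4797, 0.1343, 0.0284]
ee_rot: [0.001, 0.193, 0.981, 0.001]
ft_force: [-0.5, 0.2, 8.0]
grip_width: 0.0296
```

Call:
{"fn": "carry_out", "kwargs": {
  "plan": [0,0,-0.02,0,255,0,0,-0.06,0,255,0,0,-0.1,0,255,0,0,-0.14,0,255,0,0,-0.18,0,255,0,0,-0.18,0,255,0,0,-0.18,0,255]
}}

```text
t: 17.7
tcp_pos: [0.4797, 0.1342, 0.2096]
ee_rot: [0.002, 0.193, 0.981, 0.001]
ft_force: [-0.3, -0.3, -1.5]
grip_width: 0.0298
```

Run:
```python
from h import *
st()
for p in [[-.05,0.0,.2],[-.05,.0,.04]]: w=case2w(p);print(w,shift(w))
c=camera("wrist");save(c,"w4.png")
for n in ["wrist","side"]:
    if n!="wrist": c=camera(n)
    print(n,[(np.round(np.array(r["point"])*[512,384],1).tolist(),round(r["score"],2)) for r in landmark_of(n,"spare_coil")])
```

```text
t 17.7 tcp [0.4797 0.1342 0.2096] yawY 1.183 F [-0.31 -0.3  -1.51] w 0.0298 j [ 0.27 -0.05 -0.05  1.57 -0.    0.66]
[ 0.55834615 -0.08786896  0.2       ] [-0.15683578 -0.17586202  0.00973743]
[ 0.55834615 -0.08786896  0.04      ] [-0.1561519  -0.17638323  0.16973512]
wrist [([186.3, 184.0], 0.71), ([249.2, 233.9], 0.7)]
side [([250.4, 203.5], 0.67), ([275.9, 274.7], 0.64), ([255.1, 164.2], 0.59), ([249.5, 267.7], 0.56)]
```

Call:
{"fn": "carry_out", "kwargs": {
  "plan": [-0.04,-0.045,0.01,-0.1,255,-0.08,-0.09,0.01,-0.2,255,-0.12,-0.13,0.01,-0.3,255,-0.157,-0.177,0.01,-0.45,255,-0.157,-0.177,0.01,-0.45,255,-0.157,-0.177,0.01,-0.45,255,-0.157,-0.177,0.01,-0.45,255,-0.157,-0.177,0.01,-0.45,255,-0.157,-0.177,0.01,-0.45,255]
}}

```text
t: 18.65
tcp_pos: [0.5564, -0.0891, 0.1953]
ee_rot: [-0.001, -0.031, 1.0, 0.0]
ft_force: [-0.4, 0.3, -1.1]
grip_width: 0.0295
```

Run:
```python
from h import *
o=st();w=case2w([-.05,0,.038]);print(w,shift(w))
for n in ["side","top"]:
    c=camera(n);save(c,"k3"+n+".png")
a=cv2.imread("pics/k3side.png")[40:290,170:370];b=cv2.imread("pics/k3top.png")[60:260,200:400]
cv2.imwrite("pics/k3.png",np.hstack([cv2.resize(a,(400,500)),cv2.resize(b,(400,500)) if 0 else cv2.copyMakeBorder(cv2.resize(b,(400,400)),0,100,0,0,0)]))
```

```text
t 18.65 tcp [ 0.5564 -0.0891  0.1953] yawY 1.632 F [-0.43  0.27 -1.13] w 0.0295 j [-0.16  0.11  0.09  1.56  0.   -0.22]
[ 0.55834615 -0.08786896  0.038     ] [-0.00241846  0.00098799  0.15733445]
```

View pics/k3.png

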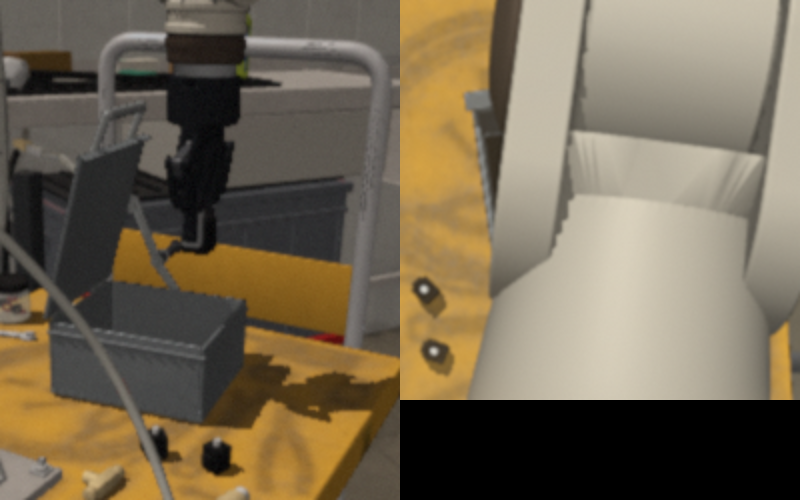

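Side crop: the coil hangs over the front half of the case, lid standing open behind with clearance; the two small coils, the tee and the coupling are untouched.

Call:
{"fn": "carry_out", "kwargs": {
  "plan": [0,0,0.04,0,255,0,0,0.08,0,255,0,0,0.11,0,255,0,0,0.135,0,255,0,0,0.15,0,255,0,0,0.156,0,255,0,0,0.157,0,255,0,0,0.157,0,255]
}}

```text
t: 19.42
tcp_pos: [0.5572, -0.0886, 0.0404]
ee_rot: [0.0, -0.032, 1.0, -0.0]
ft_force: [-0.6, -0.5, -0.4]
grip_width: 0.0294
```

Call:
{"fn": "carry_out", "kwargs": {
  "plan": [0,0,0.001,0,130,0,0,0.001,0,130,0,0,0.001,0,130,0,0,0.001,0,130,0,0,0.001,0,130]
}}

```text
t: 19.83
tcp_pos: [0.5572, -0.0894, 0.0391]
ee_rot: [0.0, -0.031, 1.0, -0.0]
ft_force: [0.0, 0.5, 0.2]
grip_width: 0.0417
```

Call:
{"fn": "carry_out", "kwargs": {
  "plan": [0,0,-0.02,0,130,0,0,-0.06,0,130,0,0,-0.1,0,130,0,0,-0.14,0,130,0,0,-0.18,0,130,0,0,-0.22,0,130,0,0,-0.26,0,130,0.03,0,-0.3,0,130,0.06,0,-0.3,0,130,0.06,0,-0.3,0,130]
}}

```text
t: 20.67
tcp_pos: [0.4938, -0.0932, 0.3436]
ee_rot: [0.003, -0.031, 1.0, -0.001]
ft_force: [-1.7, -0.5, -0.2]
grip_width: 0.0418
```

Run:
```python
from h import *
o=st()
s=camera("side");save(s,"k4side.png");P={}
for m in ["spare_coil","lid_handle","knee_knob"]:
    print("side",m,[(np.round(np.array(r["point"])*[512,384],1).tolist(),round(r["score"],2)) for r in landmark_of("side",m)])
w=camera("wrist");save(w,"k4wrist.png")
for m in ["spare_coil","lid_handle","knee_knob"]:
    L=landmark_of("wrist",m)
    print("wrist",m,[(np.round(np.array(r["point"])*[512,384],1).tolist(),round(r["score"],2)) for r in L])
F=frame();c0=case2w([0,0,0])
ks=landmark_of("side","knee_knob");kw=landmark_of("wrist","knee_knob")
if ks:
    rs=ray(s,np.array(ks[0]["point"])*[512,384])
    # intersect plane y_c=-0.14
    n=F[:,1];t=(-0.14-(rs[0]-c0)@n)/(rs[1]@n);p=rs[0]+t*rs[1];print("side plane",p,F.T@(p-c0))
    if kw:
        p,e=tri([rs,ray(w,np.array(kw[0]["point"])*[512,384])]);print("tri",p,e,F.T@(p-c0))
np.savez("cams.npz",sK=s["intrinsics"],sP=s["pose"],wK=w["intrinsics"],wP=w["pose"])
a=cv2.imread("pics/k4side.png")[80:270,180:330];cv2.imwrite("pics/k4.png",np.hstack([cv2.resize(a,(384,480),interpolation=cv2.INTER_CUBIC),cv2.resize(cv2.imread("pics/k4wrist.png"),(416,312)).repeat(1,0) if 0 else cv2.copyMakeBorder(cv2.resize(cv2.imread("pics/k4wrist.png"),(416,312)),0,168,0,0,0)]))
```

```text
t 20.67 tcp [ 0.4938 -0.0932  0.3436] yawY 1.632 F [-1.7  -0.53 -0.25] w 0.0418 j [-0.19  0.02  0.3   1.84 -0.   -0.25]
side spare_coil [([275.6, 276.9], 0.67), ([247.1, 267.9], 0.51)]
side lid_handle [([230.5, 96.9], 0.62)]
side knee_knob [([255.0, 162.4], 0.79)]
wrist spare_coil [([354.4, 139.9], 0.74), ([257.0, 191.3], 0.65), ([354.2, 179.4], 0.58)]
wrist lid_handle [([254.2, 188.8], 0.44)]
wrist knee_knob [([154.5, 282.9], 0.49)]
side plane [ 0.65682038 -0.21784419  0.12759505] [ 0.03361061 -0.14        0.12759505]
tri [ 0.6525627  -0.21407335  0.12797015] [0.0023274386871569176, 0.002327438687156762] [ 0.02979262 -0.13578456  0.12797015]
```

View pics/k4.png

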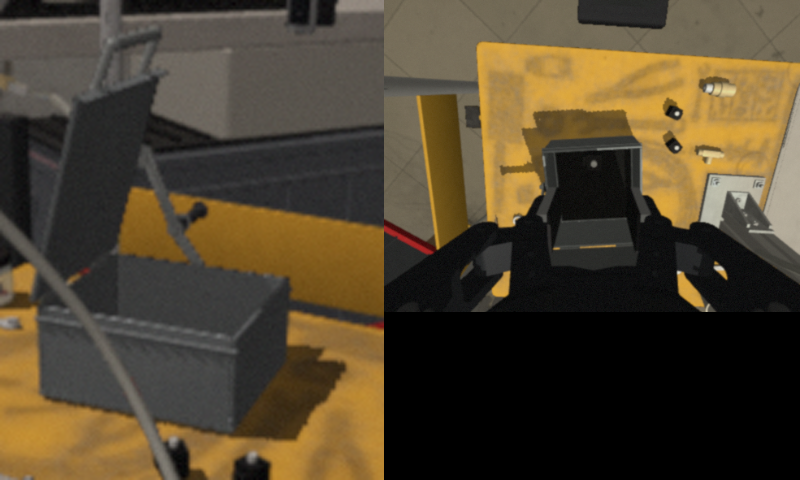

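Wrist view: coil upright on the case floor (stub at about (594,162) of the combined picture), lid still standing. Knob is at roughly case (0.032, -0.14, 0.12-0.128). Go above it.

Call:
{"fn": "carry_out", "kwargs": {
  "plan": [-0.03,-0.03,0,0.12,130,-0.06,-0.06,0,0.24,130,-0.09,-0.09,0,0.36,130,-0.12,-0.12,0,0.48,130,-0.152,-0.1425,0,0.6,130,-0.152,-0.1425,0,1.0,130,-0.152,-0.1425,0,1.52,130,-0.152,-0.1425,0,1.52,130,-0.152,-0.1425,0,1.52,130,-0.152,-0.1425,0,1.52,130]
}}

```text
t: 22.0
tcp_pos: [0.6581, -0.2259, 0.3375]
ee_rot: [-0.001, 0.536, 0.844, -0.0]
ft_force: [-0.1, -0.3, 0.2]
grip_width: 0.0419
```

Call:
{"fn": "carry_out", "kwargs": {
  "plan": [0,0,0,0.42,130,0,0,0,0.42,130,0,0,0,0.42,130,0,0,0,0.42,130,0,0,0.03,0.42,130,0,0,0.06,0.42,130,0,0,0.09,0.42,130,0,0,0.1,0.42,130,0,0,0.1,0.42,130]
}}

```text
t: 22.75
tcp_pos: [0.6566, -0.2253, 0.2342]
ee_rot: [-0.003, 0.698, 0.716, -0.001]
ft_force: [0.8, -0.6, 0.8]
grip_width: 0.042
```

```bash
cat > kb.py <<'E'
import sys
from h import *
o=st();F=frame();c0=case2w([0,0,0]);print("tcp case",np.round(F.T@(np.array(o["tcp_pos"])-c0),4))
s=camera("side");ks=landmark_of("side","knee_knob");print("side",[(np.round(np.array(r["point"])*[512,384],1).tolist(),round(r["score"],2)) for r in ks])
w=camera("wrist");kw=landmark_of("wrist","knee_knob");print("wrist",[(np.round(np.array(r["point"])*[512,384],1).tolist(),round(r["score"],2)) for r in kw])
save(s,sys.argv[1]+"s.png");save(w,sys.argv[1]+"w.png")
R_=[]
for c,k in ((s,ks),(w,kw)):
    if k:
        rr=ray(c,np.array(k[0]["point"])*[512,384]);R_.append(rr);n=F[:,1];t=(-0.14-(rr[0]-c0)@n)/(rr[1]@n);p=rr[0]+t*rr[1];print("plane",np.round(F.T@(p-c0),4))
if len(R_)==2: p,e=tri(R_);print("tri",np.round(F.T@(p-c0),4),e)
E
python3 kb.py k5
```

```text
t 22.75 tcp [ 0.6566 -0.2253  0.2342] yawY 0.025 F [ 0.84 -0.64  0.8 ] w 0.042 j [-0.33  0.46  0.61  1.72 -0.    1.21]
tcp case [ 0.0326 -0.1474  0.2342]
side [([255.9, 161.6], 0.77)]
wrist [([260.3, 187.5], 0.83)]
plane [ 0.0311 -0.14    0.13  ]
plane [ 0.0359 -0.14    0.1284]
tri [ 0.0338 -0.1407  0.1293] [0.002271708313787074, 0.00227170831378736]
```

View pics/k5w.png

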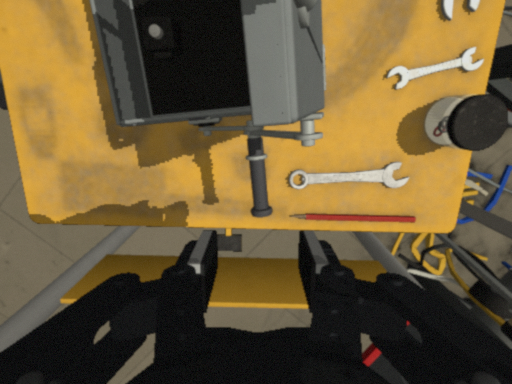

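Wrist view: the knob pin runs from the collar (255,155) to its end (261,212), between the fingers' columns; stay arms at row ~130, clear. Align the last 5° and descend.

Call:
{"fn": "carry_out", "kwargs": {
  "plan": [0.001,0.001,0.03,-0.086,130,0.001,0.001,0.06,-0.086,130,0.001,0.001,0.085,-0.086,130,0.001,0.001,0.1,-0.086,130,0.001,0.001,0.107,-0.086,130,0.001,0.001,0.108,-0.086,130,0.001,0.001,0.108,-0.086,130]
}}

```text
t: 23.53
tcp_pos: [0.6592, -0.2249, 0.132]
ee_rot: [0.001, 0.667, 0.745, 0.0]
ft_force: [-0.4, -0.2, 0.4]
grip_width: 0.0415
```

```bash
python3 kb.py k6
python3 - <<'E'
import cv2,numpy as np
a=cv2.imread("pics/k6s.png")[70:260,180:330];cv2.imwrite("pics/k6.png",np.hstack([cv2.resize(a,(340,430),interpolation=cv2.INTER_CUBIC),cv2.copyMakeBorder(cv2.resize(cv2.imread("pics/k6w.png"),(448,336)),0,94,0,0,0)]))
E
```

```text
t 23.53 tcp [ 0.6592 -0.2249  0.132 ] yawY 0.111 F [-0.42 -0.24  0.39] w 0.0415 j [-0.33  0.43  0.36  1.5   0.    1.13]
tcp case [ 0.0352 -0.1473  0.132 ]
side [([254.4, 164.1], 0.61)]
wrist [([258.3, 238.2], 0.78)]
plane [ 0.0351 -0.14    0.1229]
plane [ 0.0353 -0.14    0.1193]
tri [ 0.0349 -0.1384  0.1233] [0.0004194291663091552, 0.0004194291663093904]
```

View pics/k6.png

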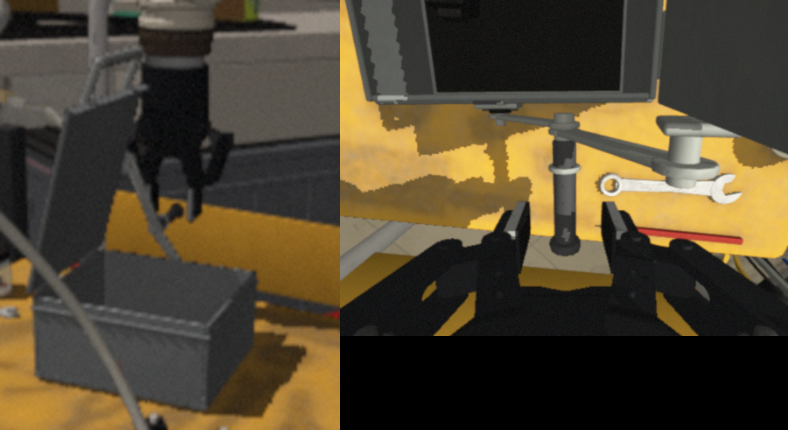

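Call:
{"fn": "carry_out", "kwargs": {
  "plan": [0,0,0.006,0,130,0,0,0.012,0,130,0,0,0.012,0,130,0,0,0.012,0,130]
}}

```text
t: 24.07
tcp_pos: [0.6582, -0.2246, 0.1177]
ee_rot: [-0.001, 0.667, 0.745, -0.0]
ft_force: [0.1, -0.4, 0.1]
grip_width: 0.0418
```

Call:
{"fn": "carry_out", "kwargs": {
  "plan": [0,0,0,0,190,0,0,0,0,190,0,0,0,0,190],
  "newtons": 25
}}

```text
t: 24.32
tcp_pos: [0.6587, -0.2248, 0.1188]
ee_rot: [0.0, 0.667, 0.745, 0.0]
ft_force: [0.5, 0.2, -0.9]
grip_width: 0.0214
```

```bash
python3 kb.py k7
```

```text
t 24.32 tcp [ 0.6587 -0.2248  0.1188] yawY 0.111 F [ 0.49  0.2  -0.85] w 0.0214 j [-0.33  0.43  0.34  1.48  0.    1.13]
tcp case [ 0.0347 -0.1471  0.1188]
side [([255.3, 163.7], 0.64)]
wrist [([258.1, 249.2], 0.84)]
plane [ 0.0327 -0.14    0.1242]
plane [ 0.0344 -0.14    0.1168]
tri [ 0.033  -0.1368  0.1248] [0.001498008265429624, 0.001498008265429876]
```

Call:
{"fn": "carry_out", "kwargs": {
  "plan": [0,0,0,0,255,0,0,0,0,255,0,0,0,0,255,0,0,0,0,255],
  "newtons": 25
}}

```text
t: 24.85
tcp_pos: [0.6587, -0.2248, 0.1187]
ee_rot: [0.0, 0.667, 0.745, 0.0]
ft_force: [1.5, 1.0, -0.3]
grip_width: 0.0119
```

```bash
python3 kb.py k8
```

```text
t 24.85 tcp [ 0.6587 -0.2248  0.1187] yawY 0.111 F [ 1.5   1.02 -0.34] w 0.0119 j [-0.33  0.43  0.34  1.48  0.    1.13]
tcp case [ 0.0347 -0.1471  0.1187]
side [([255.0, 164.6], 0.6)]
wrist [([256.7, 250.1], 0.83)]
plane [ 0.0335 -0.14    0.1218]
plane [ 0.0338 -0.14    0.1176]
tri [ 0.0333 -0.1379  0.1222] [0.0005699845263454593, 0.0005699845263454196]
```

Run:
```python
import numpy as np
f0=.883;r=.078
for f in np.arange(f0,2.85,.05): print(round(f,3),np.round([r*(np.cos(f)-np.cos(f0)),-r*(np.sin(f)-np.sin(f0))],4).tolist(),end="; ")
```

```text
0.883 [0.0, -0.0]; 0.933 [-0.0031, -0.0024]; 0.983 [-0.0063, -0.0046]; 1.033 [-0.0096, -0.0067]; 1.083 [-0.013, -0.0086]; 1.133 [-0.0164, -0.0104]; 1.183 [-0.02, -0.0119]; 1.233 [-0.0237, -0.0133]; 1.283 [-0.0274, -0.0145]; 1.333 [-0.0311, -0.0155]; 1.383 [-0.035, -0.0164]; 1.433 [-0.0388, -0.017]; 1.483 [-0.0427, -0.0174]; 1.533 [-0.0466, -0.0177]; 1.583 [-0.0505, -0.0177]; 1.633 [-0.0544, -0.0176]; 1.683 [-0.0583, -0.0172]; 1.733 [-0.0621, -0.0167]; 1.783 [-0.0659, -0.016]; 1.833 [-0.0697, -0.0151]; 1.883 [-0.0735, -0.014]; 1.933 [-0.0772, -0.0127]; 1.983 [-0.0808, -0.0112]; 2.033 [-0.0843, -0.0095]; 2.083 [-0.0877, -0.0077]; 2.133 [-0.0911, -0.0057]; 2.183 [-0.0943, -0.0036]; 2.233 [-0.0975, -0.0012]; 2.283 [-0.1005, 0.0012]; 2.333 [-0.1034, 0.0038]; 2.383 [-0.1061, 0.0066]; 2.433 [-0.1087, 0.0095]; 2.483 [-0.1112, 0.0125]; 2.533 [-0.1135, 0.0157]; 2.583 [-0.1157, 0.0189]; 2.633 [-0.1176, 0.0223]; 2.683 [-0.1195, 0.0257]; 2.733 [-0.1211, 0.0293]; 2.783 [-0.1226, 0.0329]; 2.833 [-0.1238, 0.0366];
```

Call:
{"fn": "carry_out", "kwargs": {
  "plan": [0,-0.0012,-0.001,0,255,0,-0.0024,-0.0019,0,255,0,-0.0036,-0.0028,0,255,0,-0.0048,-0.0037,0,255,0,-0.0048,-0.0037,0,255,0,-0.0048,-0.0037,0,255]
}}

```text
t: 25.55
tcp_pos: [0.6537, -0.2253, 0.1223]
ee_rot: [-0.0, 0.667, 0.745, -0.0]
ft_force: [2.1, 0.1, -2.8]
grip_width: 0.012
```

Call:
{"fn": "carry_out", "kwargs": {
  "plan": [0,-0.0015,-0.0009,0,255,0,-0.0031,-0.002,0,255,0,-0.0048,-0.003,0,255,0,-0.0048,-0.003,0,255]
}}

```text
t: 25.88
tcp_pos: [0.6487, -0.2259, 0.1256]
ee_rot: [-0.0, 0.667, 0.745, -0.0]
ft_force: [2.0, -1.1, -1.8]
grip_width: 0.0119
```

Call:
{"fn": "carry_out", "kwargs": {
  "plan": [0,-0.0017,-0.0009,0,255,0,-0.0034,-0.0019,0,255,0,-0.0034,-0.0019,0,255]
}}

```text
t: 26.13
tcp_pos: [0.6453, -0.2262, 0.1275]
ee_rot: [-0.0, 0.667, 0.745, 0.0]
ft_force: [0.8, -0.7, -0.7]
grip_width: 0.0122
```

Call:
{"fn": "carry_out", "kwargs": {
  "plan": [0,-0.0017,-0.0009,0,255,0,-0.0034,-0.0018,0,255,0,-0.007,-0.0033,0,255,0,-0.0107,-0.0047,0,255,0,-0.0144,-0.0059,0,255,0,-0.0144,-0.0059,0,255]
}}

```text
t: 26.63
tcp_pos: [0.6305, -0.228, 0.1336]
ee_rot: [-0.0, 0.667, 0.745, -0.0]
ft_force: [-0.7, -0.8, -0.5]
grip_width: 0.0116
```

Call:
{"fn": "carry_out", "kwargs": {
  "plan": [0,-0.0037,-0.001,0,255,0,-0.0076,-0.0019,0,255,0,-0.0114,-0.0025,0,255,0,-0.0153,-0.0029,0,255,0,-0.0153,-0.0029,0,255]
}}

```text
t: 27.05
tcp_pos: [0.6152, -0.2298, 0.1362]
ee_rot: [-0.0, 0.667, 0.745, -0.0]
ft_force: [-0.8, -1.9, 0.1]
grip_width: 0.0124
```

Call:
{"fn": "carry_out", "kwargs": {
  "plan": [0,-0.0039,-0.0003,0,255,0,-0.0078,-0.0003,0,255,0,-0.0117,-0.0002,0,255,0,-0.0117,-0.0002,0,255]
}}

```text
t: 27.38
tcp_pos: [0.6035, -0.2311, 0.1361]
ee_rot: [-0.0, 0.667, 0.745, -0.0]
ft_force: [-2.1, -2.9, 0.6]
grip_width: 0.0121
```

Call:
{"fn": "carry_out", "kwargs": {
  "plan": [0,-0.0039,0.0004,0,255,0,-0.0077,0.0009,0,255,0,-0.0115,0.0016,0,255,0,-0.0153,0.0025,0,255,0,-0.0153,0.0025,0,255]
}}

```text
t: 27.8
tcp_pos: [0.5881, -0.2329, 0.1335]
ee_rot: [-0.0, 0.667, 0.745, -0.001]
ft_force: [-3.4, -4.7, 0.9]
grip_width: 0.0121
```

Call:
{"fn": "carry_out", "kwargs": {
  "plan": [0,-0.0038,0.0011,0,255,0,-0.0075,0.0024,0,255,0,-0.0111,0.0039,0,255,0,-0.0111,0.0039,0,255]
}}

```text
t: 28.13
tcp_pos: [0.5768, -0.2342, 0.1293]
ee_rot: [-0.001, 0.667, 0.745, -0.001]
ft_force: [-6.4, -5.3, 0.3]
grip_width: 0.012
```

Call:
{"fn": "carry_out", "kwargs": {
  "plan": [-0.0003,-0.0035,0.0017,0,255,-0.0006,-0.0069,0.0035,0,255,-0.001,-0.0103,0.0055,0,255,-0.001,-0.0135,0.0076,0,255,-0.001,-0.0135,0.0076,0,255]
}}

```text
t: 28.55
tcp_pos: [0.563, -0.2362, 0.1209]
ee_rot: [-0.002, 0.667, 0.745, -0.001]
ft_force: [-7.5, -4.5, -2.4]
grip_width: 0.0119
```

Run:
```python
from h import *
o=st();F=frame();c0=case2w([0,0,0]);print(F.T@(np.array(o["tcp_pos"])-c0))
s=camera("side");save(s,"k9.png")
for n in["lid_handle","knee_knob"]: print(n,[(np.round(np.array(r["point"])*[512,384],1).tolist(),round(r["score"],2)) for r in landmark_of("side",n)])
for th in np.arange(0,1.3,.1): print(round(th,1),np.round(proj(s,case2w([.09-.225*np.cos(th),0,.092+.225*np.sin(th)])),0),end=" ")
```

```text
t 28.55 tcp [ 0.563  -0.2362  0.1209] yawY 0.111 F [-7.47 -4.54 -2.41] w 0.0119 j [-0.4   0.22  0.08  1.43 -0.    1.06]
[-0.06167329 -0.14796233  0.12089008]
lid_handle [([290.5, 145.6], 0.75)]
knee_knob [([290.6, 168.0], 0.72)]
0.0 [304. 204.] 0.1 [304. 194.] 0.2 [303. 184.] 0.3 [301. 174.] 0.4 [298. 164.] 0.5 [294. 154.] 0.6 [289. 144.] 0.7 [283. 135.] 0.8 [277. 127.] 0.9 [269. 119.] 1.0 [261. 112.] 1.1 [253. 106.] 1.2 [244. 100.]
```

Call:
{"fn": "carry_out", "kwargs": {
  "plan": [0,-0.0016,0.0012,0,255,-0.0003,-0.0032,0.0024,0,255,-0.0003,-0.0047,0.0036,0,255,-0.0006,-0.0062,0.0048,0,255,-0.0006,-0.0077,0.0061,0,255,-0.0006,-0.0091,0.0074,0,255,-0.001,-0.0105,0.0088,0,255,-0.001,-0.0118,0.0102,0,255,-0.001,-0.0118,0.0102,0,255]
}}

```text
t: 29.45
tcp_pos: [0.5519, -0.238, 0.1104]
ee_rot: [-0.002, 0.667, 0.745, -0.001]
ft_force: [-6.5, 0.1, -7.3]
grip_width: 0.012
```

Call:
{"fn": "carry_out", "kwargs": {
  "plan": [0,-0.0013,0.0014,0,255,0,-0.0026,0.0029,0,255,0,-0.0039,0.0044,0,255,0,-0.0051,0.0059,0,255,0,-0.0063,0.0075,0,255,0,-0.0074,0.0091,0,255,0,-0.0085,0.0107,0,255,0,-0.0096,0.0123,0,255,0,-0.0096,0.0123,0,255]
}}

```text
t: 30.2
tcp_pos: [0.5434, -0.2393, 0.0988]
ee_rot: [-0.001, 0.667, 0.745, -0.0]
ft_force: [-3.0, 4.0, -12.2]
grip_width: 0.0119
```

```bash
cat > lid.py <<'E'
from h import *
o=st();F=frame();c0=case2w([0,0,0]);print("tcp case",F.T@(np.array(o["tcp_pos"])-c0))
s=camera("side");save(s,"k10.png")
for n in["lid_handle","knee_knob"]: print(n,[(np.round(np.array(r["point"])*[512,384],1).tolist(),round(r["score"],2)) for r in landmark_of("side",n)])
E
python3 lid.py
```

```text
t 30.2 tcp [ 0.5434 -0.2393  0.0988] yawY 0.112 F [ -3.03   3.97 -12.2 ] w 0.0119 j [-0.41  0.19 -0.01  1.38  0.    1.04]
tcp case [-0.08151746 -0.14885166  0.09881831]
lid_handle [([303.5, 185.3], 0.77)]
knee_knob [([301.0, 178.3], 0.56)]
```

Call:
{"fn": "carry_out", "kwargs": {
  "plan": [0.0003,-0.0003,0.001,0,255,0.0005,-0.0008,0.002,0,255,0.0005,-0.0013,0.003,0,255,0.0005,-0.0018,0.004,0,255,0.0005,-0.0023,0.005,0,255,0.0005,-0.0027,0.006,0,255,0.0005,-0.0032,0.0068,0,255,0.0005,-0.0032,0.0068,0,255]
}}

```text
t: 31.02
tcp_pos: [0.54, -0.2397, 0.0925]
ee_rot: [-0.0, 0.667, 0.745, -0.0]
ft_force: [-5.4, 0.8, -11.0]
grip_width: 0.0116
```

```bash
python3 lid.py
```

```text
t 31.02 tcp [ 0.54   -0.2397  0.0925] yawY 0.111 F [ -5.35   0.76 -11.03] w 0.0116 j [-0.42  0.18 -0.02  1.37 -0.    1.04]
tcp case [-0.08488313 -0.1489447   0.09252951]
lid_handle [([304.9, 204.6], 0.62)]
knee_knob []
```

Call:
{"fn": "carry_out", "kwargs": {
  "plan": [0,-0.0003,0.0006,0,255,0,-0.0006,0.0012,0,255,0,-0.0009,0.0018,0,255,0,-0.0011,0.0024,0,255,0,-0.0014,0.003,0,255,0,-0.0014,0.003,0,255]
}}

```text
t: 31.67
tcp_pos: [0.54, -0.2397, 0.0909]
ee_rot: [0.001, 0.667, 0.745, 0.001]
ft_force: [-1.4, 4.5, -1.3]
grip_width: 0.0119
```

```bash
python3 lid.py
```

```text
t 31.67 tcp [ 0.54   -0.2397  0.0909] yawY 0.112 F [-1.37  4.46 -1.3 ] w 0.0119 j [-0.42  0.18 -0.03  1.36  0.    1.04]
tcp case [-0.08492842 -0.14888177  0.09087254]
lid_handle [([301.6, 203.6], 0.65)]
knee_knob [([299.3, 180.4], 0.48)]
```

Call:
{"fn": "carry_out", "kwargs": {
  "plan": [0,-0.0002,0.0005,0,255,0,-0.0004,0.001,0,255,0,-0.0004,0.001,0,255,0,-0.0004,0.001,0,255]
}}

```text
t: 32.15
tcp_pos: [0.5399, -0.2396, 0.0901]
ee_rot: [0.001, 0.667, 0.745, 0.001]
ft_force: [0.9, 5.5, 3.4]
grip_width: 0.0117
```

```bash
python3 lid.py
python3 - <<'E'
import cv2,numpy as np
a=[cv2.resize(cv2.imread("pics/"+n)[150:270,180:340],(400,300),interpolation=cv2.INTER_CUBIC) for n in("side0.png","k10.png")]
cv2.imwrite("pics/cmp.png",np.hstack(a))
E
```

```text
t 32.15 tcp [ 0.5399 -0.2396  0.0901] yawY 0.112 F [0.91 5.49 3.36] w 0.0117 j [-0.42  0.18 -0.03  1.36  0.    1.04]
tcp case [-0.08497791 -0.14882478  0.09008052]
lid_handle [([302.9, 205.5], 0.72)]
knee_knob [([299.6, 183.7], 0.62)]
```

View pics/cmp.png

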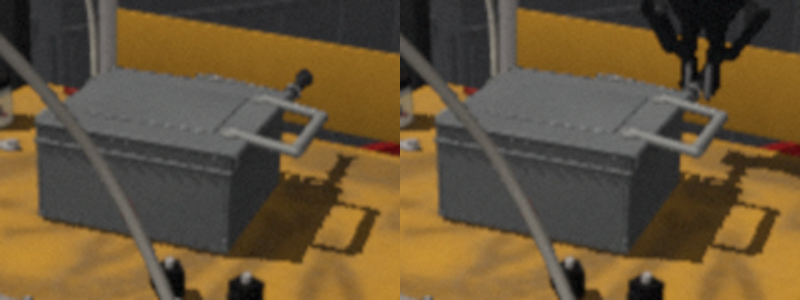

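Side comparison (start left, now right): lid, handle and shadow coincide with the shut state, and the knob now resists pressing. Let go and withdraw.

Call:
{"fn": "carry_out", "kwargs": {
  "plan": [0,0.0002,-0.0005,0,255,0,0.0002,-0.0005,0,170,0,0.0002,-0.0005,0,150,0,0.0002,-0.0005,0,150,0,0.0002,-0.0005,0,150,0,0.0002,-0.0005,0,150]
}}

```text
t: 32.8
tcp_pos: [0.539, -0.2399, 0.0893]
ee_rot: [0.0, 0.667, 0.745, -0.0]
ft_force: [0.8, -0.3, 0.1]
grip_width: 0.0352
```

Call:
{"fn": "carry_out", "kwargs": {
  "plan": [0,0,-0.01,0,150,0,0,-0.03,0,150,0,0,-0.06,0,150,0,0,-0.1,0,150,0,0,-0.14,0,150,0,-0.04,-0.16,0,150,0,-0.08,-0.16,0,150,0,-0.12,-0.16,0,150,0,-0.15,-0.16,0,150,0,-0.15,-0.16,0,150]
}}

```text
t: 33.63
tcp_pos: [0.386, -0.2565, 0.2515]
ee_rot: [0.001, 0.667, 0.745, -0.0]
ft_force: [-0.4, 0.4, -0.3]
grip_width: 0.0349
```

```bash
python3 lid.py
python3 - <<'E'
from h import *
a=cv2.imread("pics/side0.png")[170:255,190:320].astype(int);b=cv2.imread("pics/k10.png")[170:255,190:320].astype(int)
d=np.abs(a-b).max(axis=2);print("diff px>40:",(d>40).sum(),"mean",d.mean())
c=camera("top");save(c,"k11t.png")
for n in ["lid_handle","knee_knob","brass_tee","quick_coupling"]: print(n,[np.round(np.array(r["point"])*[512,384],1).tolist() for r in landmark_of("top",n)[:1]])
ga=cv2.cvtColor(cv2.imread("pics/side0.png")[185:225,285:315],cv2.COLOR_BGR2GRAY).astype(np.float32);gb=cv2.cvtColor(cv2.imread("pics/k10.png")[185:225,285:315],cv2.COLOR_BGR2GRAY).astype(np.float32)
print("handle shift px",cv2.phaseCorrelate(ga,gb))
E
```

```text
t 33.63 tcp [ 0.386  -0.2565  0.2515] yawY 0.109 F [-0.39  0.4  -0.29] w 0.0349 j [-0.59 -0.12 -0.03  1.66 -0.    0.88]
tcp case [-0.23985201 -0.14872563  0.25152177]
lid_handle [([303.7, 203.4], 0.77)]
knee_knob [([298.6, 181.9], 0.39)]
diff px>40: 0 mean 3.3960180995475113
lid_handle []
knee_knob [[365.5, 190.5]]
brass_tee [[299.7, 225.7]]
quick_coupling [[182.6, 258.7]]
handle shift px ((0.015633863240656964, -0.145774983368689), 0.9843422488371532)
```

Handle shifted by only 0.15 px against the start, so the lid is fully shut; hand in.

```bash
python3 -c "
from station import job_done;print(job_done())"
```

```text
the job is handed in; nothing more can be done
None
```

The largest coil is in the case, the lid is shut, and the job is handed in; the hand-in gave no verdict.

**What I did:**
- **Opening:** I raised the lid by its handle until the pull rose firmly, at about 1.3 rad. I then eased it into its lock and let go.
- **Coil:** I set the largest coil upright in the front half of the case.
- **Closing:** I gripped the knob, unlocked it (force along its path about 3 N) and followed the stay's arc down. The last 10 mm went slowly, until the knob pushed back, and then I let go and backed off.

**Last checks:**
- **Lid:** The side picture shows no pixel change over the case compared with the start, and the handle moved only about 0.15 px, so the lid is fully shut.
- **Contact and time:** The tool force is about zero. The robot's clock stood at about 34 s of the allowed 72 s.
- **Coil:** It can't be seen with the lid shut; I last saw it upright inside before closing.
- **Quick coupling:** The top camera found it in its place.
- **Tee:** In the last top picture the network put it on the lid handle, a false detection. I last saw it in place in the pictures taken while placing the coil, and nothing went near it afterwards.
- **Handle force:** Forces while raising the lid reached about 22 N, pointing towards or away from the hinge rather than against the stay, before I corrected the path.

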